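# Stand the toppled medicine cartons back up in their shelf tray

### The job

The cartons at both ends of the row in the cardboard tray have toppled outwards and lean over the tray's end walls. Push each of them gently back up with the fingertips, without gripping or lifting it, so that all five cartons stand upright on their bases in the tray. Leave the bottle, the tape roll and the flat carton beside the tray where they are.

Things in the scene. Friction and masses are not known exactly. Their poses are not given: they have to be found in the camera images.
- tray: Brown corrugated tray, open on top, fixed. Outside 86 (x) x 265 (y) x 50 mm high; board 4 mm thick; end walls (+y, -y) and back wall (+x) 50 mm high, front wall (-x) 32 mm. Origin under its centre at counter height, z up, y along its length. It holds a row of five equal white cartons along y, each about 110 g (75 to 155 g).
- carton_left: Toppled carton at the tray's +y end, 70 wide (along its own x) x 35 thick (y) x 105 high (z); origin at the centre of its underside, z up through the carton. It leans 38 degrees towards the tray's +y, on its own +y foot edge, its +y face resting on the end wall's rim. Tipped back to within about 18 degrees of upright it drops onto its base by itself, about 4 mm short of the next carton.
- carton_left_edge (a point): Middle of that carton's upper +y edge (own y = +17.5 mm, z = 105 mm): at the start the outermost edge, overhanging about 25 mm outside the tray's end wall, 87 mm above the counter; 109 mm above it, about 36 mm inside the end wall, when the carton stands.
- carton_right: Toppled carton at the tray's -y end, 70 wide (along its own x) x 35 thick (y) x 105 high (z); origin at the centre of its underside, z up through the carton. It leans 38 degrees towards the tray's -y, on its own -y foot edge, its -y face resting on the end wall's rim. Tipped back to within about 18 degrees of upright it drops onto its base by itself, about 4 mm short of the next carton.
- carton_right_edge (a point): Middle of that carton's upper -y edge (own y = -17.5 mm, z = 105 mm): at the start the outermost edge, overhanging about 25 mm outside the tray's end wall, 87 mm above the counter; 109 mm above it, about 36 mm inside the end wall, when the carton stands.
- row1: The +y carton of the three that still stand upright, close together, in the middle of the tray; the same kind, 70 wide (along its own x) x 35 thick (y) x 105 high (z); origin at the centre of its underside, z up through the carton.
- row2: The middle carton of the three that still stand upright, close together, in the middle of the tray; the same kind, 70 wide (along its own x) x 35 thick (y) x 105 high (z); origin at the centre of its underside, z up through the carton.
- row3: The -y carton of the three that still stand upright, close together, in the middle of the tray; the same kind, 70 wide (along its own x) x 35 thick (y) x 105 high (z); origin at the centre of its underside, z up through the carton.
- pill_bottle_mid (a point): Amber jar with white cap, standing on the counter beside the tray, 48 mm diameter, 85 mm high; point at its centre, half-way up. To be left alone.
- tape_roll_mid (a point): Roll of clear packing tape lying flat, 94 mm outside diameter, 48 mm high; point at its centre, half-way up. To be left alone.
- flat_carton_mid (a point): A different, flat-lying carton, 58 x 125 x 30 mm high, between the tray and the robot; point at its centre, half-way up. To be left alone.
Mind the look-alikes: they are no part of the job. Leave any pink or yellow look-alike of the carton_right alone.

How it is judged:
By the outcome, as a careful person would: the job done as asked, in the order asked, and still so for the second after the job is handed in, with the robot touching nothing.
It also fails if it takes over 48 s, if anything falls off the work surface, if the arm or the gripper's body presses on something with over 40 N, if the wrist force passes 120 N, or if a joint passes its speed limit or range.

### The arm

A 7-joint arm with a two-finger parallel gripper is mounted at the origin on the work surface. World frame = base frame: x ahead of the robot, y to its left, z up, the work surface at z = 0. Lengths are in m, angles in rad, forces in N, time in s.
With the tool pointing down it reaches from about 0.4 to 0.85 m from the base axis. Payload 4.5 kg.
Tool frame: the origin (TCP) lies midway between the tips of the shut fingers; the grasp point (between the pads) lies 19 mm behind it; z points along the fingers, y is the direction in which the jaws open and shut (so a half turn about z gives the same grasp; the last joint's range is limited). The gripper opens to 88 mm and grips with 3 to 60 N. Pads are 18 mm wide; open, the fingers measure 123 mm over their backs; the gripper's body (75 mm by 187 mm) begins 45 mm behind the grasp point.
Start: joints at [-1.213, 0.689, -0.195, 1.565, 0.157, 0.902, -0.215], TCP at [0.199, 0.593, 0.239] pointing down, gripper open.
Joint ranges: [-3.01, 3.01], [-0.46, 2.08], [-1.47, 1.51], [0.13, 2.56], [-1, 4.14], [0.04, 2.09], [-2.66, 2.66]. Speed limits (rad/s): [2.57, 2.57, 3.14, 3.14, 3.14, 3.14, 3.14].

### API

Orientations are given as a unit quaternion [x, y, z, w].
In Python, from plant import r gives the robot as it stands. The module is installed in compiled form; this text tells all that it offers.
- The arm moves only by the tool carry_out, never from a script. Its argument "commands" is a list of rows, each a list of 6 numbers: the shift along the tool's x, y, z in m, then the turn, a rotation vector about the tool's x, y, z in degrees. In form: [[dx, dy, dz, wx, wy, wz], ...]. A call has 1 to 12 rows; each row is the pose to reach, as a shift and turn from the pose commanded when the call began, along the tool's axes at that moment; what a row does not reach only later rows make up. A row lasts 1/10 s, in which the tool goes at most 50 mm and 8.59 degrees, less where a joint would pass 70% of its speed; a pose out of reach is approached as far as the arm can. A call with a gripper value outside its range is refused whole. "fingers" is the closure in counts, from 0 (fully open) to 255 (shut), set as the call begins (left out, the last holds). The fingers move at their own pace and stop on an object; "grip_force" is the grip in N (left out, the last holds). Time passes only in rows, so rows that repeat a pose let the fingers close. It gives the time, the measured TCP pose, the force and the opening at its end, in the units of the state.
- r.get_state(): the state, without advancing time (a new reading comes with each control period).
- r.snapshot(name): name is "side" or "top" or "wrist"; returns a dict with "img" (384x512x3 uint8, blue, green, red), "intrinsics" (3x3 intrinsics, pixels), "extrinsics" (4x4, takes a point from camera to world coordinates); the wrist camera has in their place "tool_from_camera" (4x4, takes a point from camera to tool coordinates, whose origin is the TCP and whose axes are the flange's). Camera axes: x right, y down, z forward; pixel columns grow to the right and rows downward; lengths in m; the calibration is good to about 2 mm. A picture is of the moment at which its call begins: read the wrist's pose just before it. There is no depth.
- r.finish_job(): hands the job in, once; it reports no verdict.
Trained networks look in a picture, given as the dict that the camera call returned (one of the last four; its "shot" number tells which), for a name from the list of things; names that differ only in an ending like _2 or _b are one class to them, and where a whole thing is asked for, a point or a joint stands for the part that bears it (a point fixed in the world has none). Each returns a list of dicts, best first, with "p" (0 to 1); they miss things now and then, are a little off and sometimes report something else, mostly with a low value. They report only what shows in the picture. A call takes as long as a camera call. They do not tell look-alikes from the thing itself.
- r.spot_in(picture, label): "xyz" ([x, y, z] in m, in world coordinates, good to about 4 mm: the middle of the surface that is visible of it).
- r.spot_point(picture, label): "xyz" ([x, y, z] in m, in world coordinates, good to about 4 mm: a listed point, or the origin of a listed thing).
The state is a dict: "clock": time; "q": joint angles; "qd": joint speeds; "joint_torque": joint torques, N m; "tool_pos": TCP position; "eef_rot": TCP orientation; "contact_force": force on the tool from outside, world axes, zero at the start; "moment": the same for the moment, N m; "opening": opening from 0.0 (shut) to 1.0 (fully open).
Only numpy, scipy, OpenCV 4.12 (cv2) and the standard library are available. Lean on these libraries where they do the work, as an engineer would, in place of code of your own. Each camera call takes 0.05 s, during which the arm holds its last target.

## Working session

There is one attempt and no reset: what is moved stays moved. The work goes in short steps, Python scripts to look and compute and a tool call to move; the robot and the scene stay as the last step left them, time stands still between calls to the robot, and variables do not carry over. Pictures are saved under pics/ and viewed, and the job is handed in when it is done.

Besides the shell and the picture viewer there is one more tool, called after "Emit:" in YAML: its name, and indented under it one key for each argument. carry_out: Moves the arm, as the interface text tells. Its arguments: {"type":"object","properties":{"commands":{"type":"array","items":{"type":"array","items":{"type":"number"}}},"fingers":{"type":"number"},"grip_force":{"type":"number"}},"required":["commands"]}

```bash
mkdir -p pics
cat > h.py <<'E'
import numpy as np, cv2
from plant import r
np.set_printoptions(precision=4,suppress=True)
def st():
    s=r.get_state(); print({k:np.round(s[k],4).tolist() for k in("clock","q","tool_pos","eef_rot","contact_force","opening")}); return s
def proj(d,p):
    T=np.linalg.inv(d["extrinsics"]); c=T[:3,:3]@np.array(p)+T[:3,3]; u=d["intrinsics"]@c; return u[:2]/u[2]
E
python3 - <<'E'
from h import *
st()
for n in("side","top"):
    d=r.snapshot(n); cv2.imwrite(f"pics/{n}0.png",d["img"])
    print(n,d["extrinsics"][:3,3], d["extrinsics"][:3,2])
    for l in("tray","carton_left","carton_left_edge","carton_right","carton_right_edge","row1","row2","row3","pill_bottle_mid","tape_roll_mid","flat_carton_mid"):
        for f in(r.spot_point,):
            for o in f(d,l)[:4]: print(l,np.round(o["xyz"],4),round(o["p"],2),proj(d,o["xyz"]).round())
E
```

```text
{'clock': 0.0, 'q': [-1.2132, 0.69, -0.1945, 1.5663, 0.1573, 0.9025, -0.2151], 'tool_pos': [0.1987, 0.5919, 0.2379], 'eef_rot': [0.1611, 0.9869, -0.0009, -0.0001], 'contact_force': [0.3003, 0.143, -1.243], 'opening': 1.0053}
side [0.4397 0.557  0.6829] [ 0.1651 -0.6665 -0.727 ]
carton_left [ 0.5763 -0.0074  0.0135] 0.95 [261. 203.]
carton_left_edge [0.5706 0.0718 0.0809] 0.69 [253. 211.]
carton_left_edge [ 0.5783 -0.0508  0.0042] 0.26 [265. 189.]
carton_right [ 0.676  -0.2693  0.0177] 0.87 [245. 111.]
carton_right [0.4429 0.1829 0.0136] 0.64 [314. 305.]
carton_right [ 0.5166 -0.26    0.011 ] 0.59 [313. 126.]
carton_right [ 0.5928 -0.2467  0.0866] 0.3 [279.  97.]
carton_right_edge [ 0.4463  0.0787 -0.0017] 0.9 [321. 257.]
carton_right_edge [ 0.5923 -0.2488  0.0834] 0.66 [280.  98.]
carton_right_edge [ 0.7292 -0.3593 -0.0037] 0.64 [234.  93.]
carton_right_edge [ 0.4419 -0.3424  0.0029] 0.56 [349. 111.]
row1 [ 0.5764 -0.0493  0.0041] 0.59 [265. 190.]
row2 [ 0.5764 -0.0493  0.0041] 0.59 [265. 190.]
row3 [ 0.5764 -0.0493  0.0041] 0.59 [265. 190.]
pill_bottle_mid [0.6976 0.027  0.0406] 0.9
[... 980 characters left out ...]
809 -0.0869  0.0066] 0.69 [290. 207.]
row1 [ 0.7128 -0.1467  0.0259] 0.36 [318. 140.]
row2 [ 0.5826 -0.1195  0.0049] 0.74 [306. 206.]
row2 [ 0.579  -0.0465  0.0016] 0.71 [270. 209.]
row2 [ 0.5809 -0.0869  0.0066] 0.69 [290. 207.]
row2 [ 0.7128 -0.1467  0.0259] 0.36 [318. 140.]
row3 [ 0.5826 -0.1195  0.0049] 0.74 [306. 206.]
row3 [ 0.579  -0.0465  0.0016] 0.71 [270. 209.]
row3 [ 0.5809 -0.0869  0.0066] 0.69 [290. 207.]
row3 [ 0.7128 -0.1467  0.0259] 0.36 [318. 140.]
pill_bottle_mid [0.6991 0.023  0.0402] 0.82 [233. 146.]
pill_bottle_mid [ 0.5765 -0.0059  0.0121] 0.24 [250. 210.]
tape_roll_mid [ 0.7117 -0.1438  0.023 ] 0.73 [317. 141.]
flat_carton_mid [ 0.4601 -0.1275  0.0165] 0.93 [314. 268.]
```

View pics/side0.png

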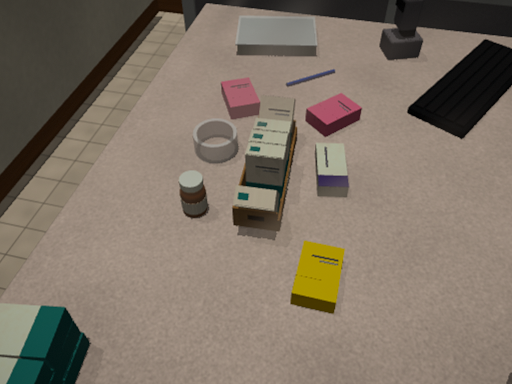

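View pics/top0.png

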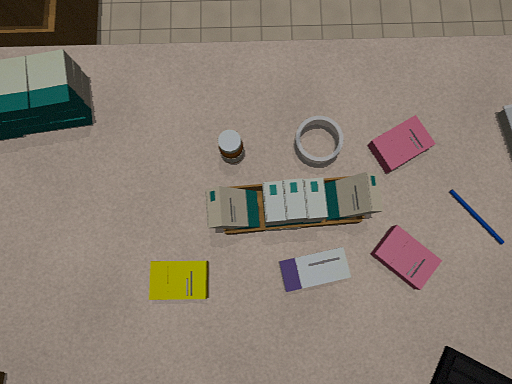

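```bash
python3 -c "
import cv2
a=cv2.imread('pics/top0.png')[130:290,140:440];cv2.imwrite('pics/crop0.png',cv2.resize(a,None,fx=2.6,fy=2.6,interpolation=2))"
```

```text
(no output)
```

View pics/crop0.png

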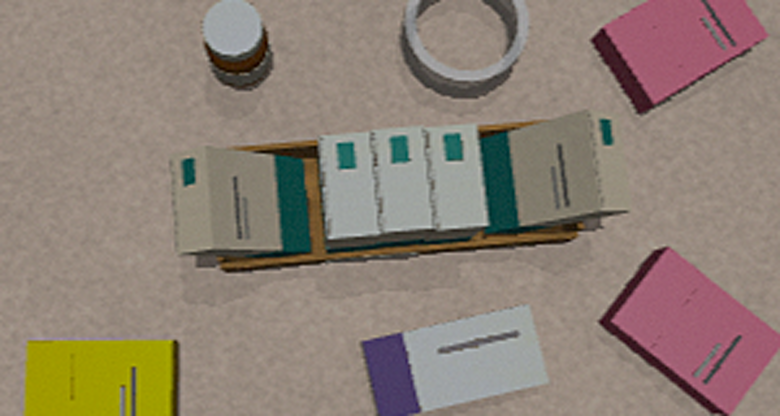

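The two leaning white cartons are at about (206,209) and (381,192) in the top view. They are grey-white, sit in the brown tray, and have the standing row between them. The yellow carton (179,280), the two pink ones (401,145) and (405,257) and the white-purple flat carton (314,268) lie outside the tray and are to be left alone. The enlarged crop confirms this.

```bash
cat >> h.py <<'E'
from scipy.spatial.transform import Rotation as R
yaw=np.radians(4.0); U=np.array([-np.sin(yaw),np.cos(yaw),0]); X=np.array([np.cos(yaw),np.sin(yaw),0]); C=np.array([.581,-.088,0])
Rg=np.c_[U,X,[0,0,-1]]
def go(s,x,z):
    a=r.get_state(); R0=R.from_quat(a["eef_rot"]); g=C+s*U+x*X+np.array([0,0,z])
    print("goal",g,"d tool mm",(R0.inv().apply(g-a["tool_pos"])*1000).round(1),"turn",(R0.inv()*R.from_matrix(Rg)).as_rotvec(degrees=True).round(1))
def tray():
    a=r.get_state(); p=a["tool_pos"]-C; print("s,x,z",np.array([p@U,p@X,p[2]])*1000)
E
python3 -c "
from h import *
go(.195,0,.2)"
```

```text
goal [0.5674 0.1065 0.2   ] d tool mm [-504.  -343.5   38.7] turn [ 0.  -0.  67.4]
```

Emit:
carry_out:
  commands:
    - [-42,0,0,0,0,0]
  fingers: 999

```text
out of range
```

That call was malformed: it used mm and an invalid finger count. It was refused whole, so nothing moved. Here it is again in metres.

Emit:
carry_out:
  commands:
    - [-0.042,-0.029,0.003,0,0,6]
    - [-0.084,-0.057,0.006,0,0,12]
    - [-0.126,-0.086,0.009,0,0,18]
    - [-0.168,-0.114,0.012,0,0,24]
    - [-0.21,-0.143,0.015,0,0,30]
    - [-0.252,-0.172,0.018,0,0,36]
    - [-0.294,-0.2,0.021,0,0,42]
    - [-0.336,-0.229,0.024,0,0,48]
    - [-0.378,-0.258,0.027,0,0,54]
    - [-0.42,-0.286,0.03,0,0,60]
    - [-0.462,-0.315,0.033,0,0,67.4]
    - [-0.504,-0.3435,0.0387,0,0,67.4]
  fingers: 255

```text
clock: 2.4
tool_pos: [0.562, 0.114, 0.2014]
eef_rot: [0.683, 0.731, 0.001, 0.0]
contact_force: [0.8, 0.0, 0.9]
opening: 0.004
```

```bash
python3 -c "
from h import *
st();tray();go(.195,0,.07)"
```

```text
{'clock': 2.4, 'q': [-0.3158, 0.6669, 0.0597, 1.7734, -0.0572, 0.7017, -0.1569], 'tool_pos': [0.562, 0.114, 0.2014], 'eef_rot': [0.6826, 0.7308, 0.0005, 0.0003], 'contact_force': [0.8159, 0.0221, 0.8556], 'opening': 0.0045}
s,x,z [202.8556  -4.8938 201.434 ]
goal [0.5674 0.1065 0.07  ] d tool mm [ -7.9   4.8 131.4] turn [ 0.1 -0.  -0.1]
```

Emit:
carry_out:
  commands:
    - [0,0,0,0,0,0]
    - [0,0,0.03,0,0,0]
    - [0,0,0.06,0,0,0]
    - [0,0,0.09,0,0,0]
    - [0,0,0.12,0,0,0]
    - [0,0,0.13,0,0,0]
    - [0,0,0.13,0,0,0]

```text
clock: 3.1
tool_pos: [0.5596, 0.1157, 0.0701]
eef_rot: [0.681, 0.732, -0.001, -0.001]
contact_force: [-1.0, -0.5, 0.8]
opening: 0.004
```

```bash
python3 -c "
from h import *
st();tray()
for n in ('top','side'):
    d=r.snapshot(n);cv2.imwrite(f'pics/{n}1.png',d['img'])
    for l in ('carton_left_edge','carton_right_edge'):
        for o in r.spot_point(d,l)[:1]: print(n,l,o['xyz'],o['p'])
    a=d['img'][100:300,140:440] if n=='top' else d['img'][60:260,150:410]
    cv2.imwrite(f'pics/{n}1c.png',cv2.resize(a,None,fx=2.5,fy=2.5,interpolation=2))
"
```

```text
{'clock': 3.1, 'q': [-0.3041, 0.8693, 0.0342, 1.8547, -0.065, 0.4213, -0.1514], 'tool_pos': [0.5596, 0.1157, 0.0701], 'eef_rot': [0.6815, 0.7318, -0.001, -0.0009], 'contact_force': [-1.0379, -0.5447, 0.8343], 'opening': 0.0037}
s,x,z [204.6923  -7.0992  70.1441]
top carton_left_edge [0.5743, 0.0709, 0.0905] 0.76
top carton_right_edge [0.7251, -0.3572, -0.0022] 0.89
side carton_right_edge [0.4431, -0.3413, 0.0013] 0.94
```

View pics/top1c.png

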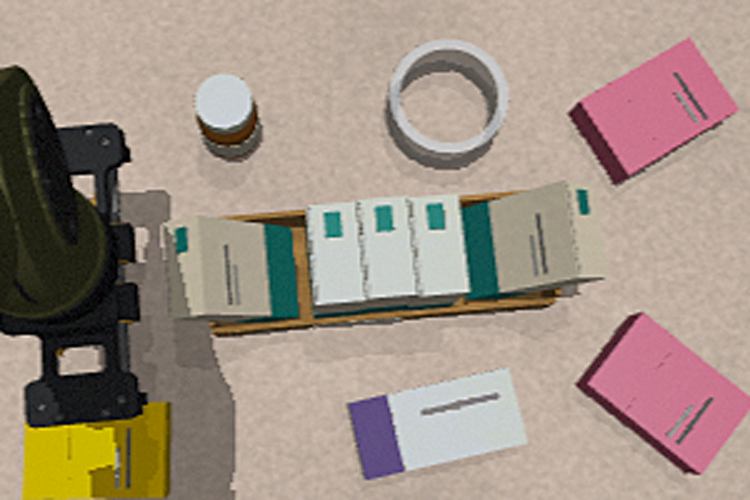

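View pics/side1c.png

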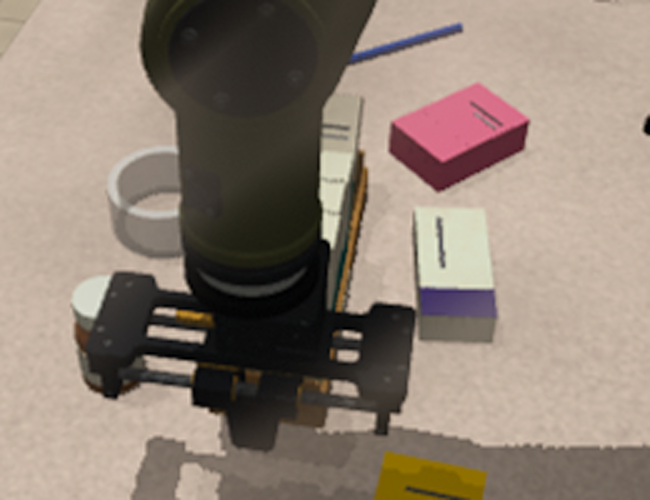

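Emit:
carry_out:
  commands:
    - [-0.012,0.004,0,0,0,0]
    - [-0.024,0.007,0,0,0,0]
    - [-0.03,0.007,0,0,0,0]
    - [-0.033,0.007,0,0,0,0]
    - [-0.036,0.007,0,0,0,0]
    - [-0.039,0.007,0,0,0,0]
    - [-0.042,0.007,-0.002,0,0,0]
    - [-0.045,0.007,-0.004,0,0,0]
    - [-0.048,0.007,-0.006,0,0,0]
    - [-0.051,0.007,-0.008,0,0,0]
    - [-0.051,0.007,-0.008,0,0,0]

```text
clock: 4.5
tool_pos: [0.5714, 0.0643, 0.0795]
eef_rot: [0.682, 0.731, 0.0, 0.0]
contact_force: [-0.8, -0.1, -0.9]
opening: 0.008
```

```bash
cat > look.py <<'E'
import sys
from h import *
k=sys.argv[1]; st();tray()
d=r.snapshot('top')
for l in ('carton_left_edge','carton_right_edge','carton_left','carton_right'):
    for o in r.spot_point(d,l)[:5]:
        p=np.array(o['xyz'])-C; 
        if abs(p@X)<.04: print(l,(np.array([p@U,p@X,p[2]])*1000).round(1),round(o['p'],2))
cv2.imwrite(f'pics/t{k}.png',cv2.resize(d['img'][100:300,140:440],None,fx=2.5,fy=2.5,interpolation=2))
E
python3 look.py 2
```

```text
{'clock': 4.5, 'q': [-0.2059, 0.855, 0.0232, 1.8439, -0.0398, 0.4426, -0.085], 'tool_pos': [0.5714, 0.0643, 0.0795], 'eef_rot': [0.682, 0.7313, 0.0, 0.0003], 'contact_force': [-0.7776, -0.1464, -0.9094], 'opening': 0.0078}
s,x,z [152.5828   1.0771  79.5225]
carton_left_edge [139.4   1.7 102.6] 0.7
carton_right_edge [-160.5    0.8   88.7] 0.84
carton_left [83.2  0.6 12. ] 0.93
carton_right [-79.3  -0.1  17.2] 0.61
```

View pics/t2.png

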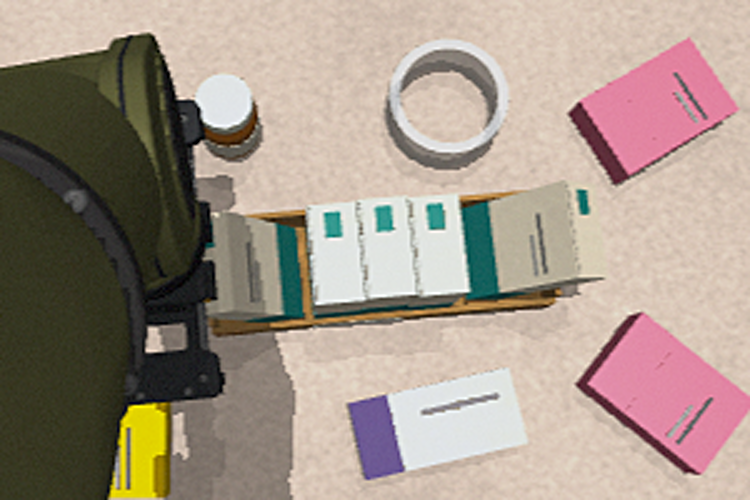

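The left carton has risen to about 24° (its edge is at about (210,240) in the crop), and its foot hasn't slid. I'll keep pushing.

Emit:
carry_out:
  commands:
    - [-0.002,0,-0.001,0,0,0]
    - [-0.004,0,-0.002,0,0,0]
    - [-0.006,0,-0.003,0,0,0]
    - [-0.008,0,-0.004,0,0,0]
    - [-0.01,0,-0.005,0,0,0]
    - [-0.012,0,-0.005,0,0,0]
    - [-0.0135,0,-0.006,0,0,0]
    - [-0.015,0,-0.006,0,0,0]
    - [-0.015,0,-0.006,0,0,0]
    - [-0.015,0,-0.006,0,0,0]

```text
clock: 5.75
tool_pos: [0.5722, 0.0501, 0.0851]
eef_rot: [0.682, 0.732, 0.0, -0.0]
contact_force: [0.4, -0.7, -0.5]
opening: 0.003
```

```bash
python3 look.py 3
```

```text
{'clock': 5.75, 'q': [-0.1787, 0.8453, 0.0192, 1.8432, -0.033, 0.4535, -0.0656], 'tool_pos': [0.5722, 0.0501, 0.0851], 'eef_rot': [0.6817, 0.7317, 0.0, -0.0001], 'contact_force': [0.3815, -0.7066, -0.4594], 'opening': 0.0027}
s,x,z [138.4063   0.8878  85.1081]
carton_left_edge [118.5   3.1 111.1] 0.61
carton_left_edge [-33.9  -2.    3.6] 0.24
carton_right_edge [-153.2   -1.6   86.7] 0.76
carton_left [82.2  3.   6. ] 0.78
carton_right [-80.7   1.7  15.1] 0.69
```

View pics/t3.png

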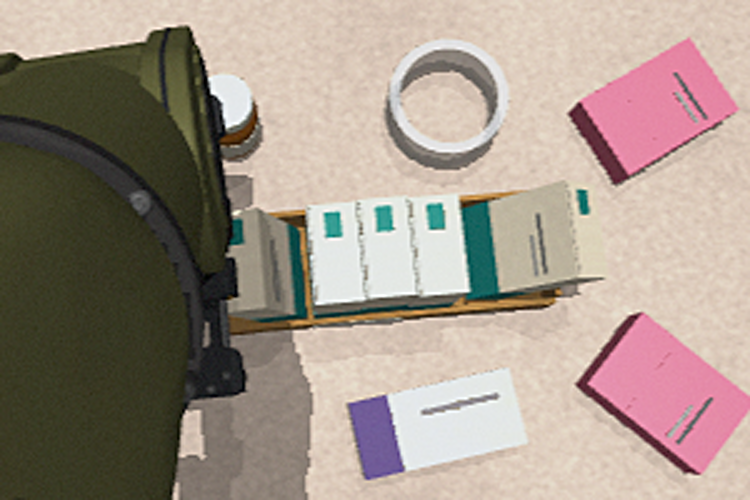

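Still leaning, close to the balance point. I'll push about 9 mm more, slowly.

Emit:
carry_out:
  commands:
    - [-0.0015,0,0,0,0,0]
    - [-0.003,0,-0.001,0,0,0]
    - [-0.0045,0,-0.001,0,0,0]
    - [-0.006,0,-0.001,0,0,0]
    - [-0.0075,0,-0.002,0,0,0]
    - [-0.009,0,-0.002,0,0,0]
    - [-0.009,0,-0.002,0,0,0]
    - [-0.009,0,-0.002,0,0,0]

```text
clock: 6.8
tool_pos: [0.5729, 0.0411, 0.0872]
eef_rot: [0.682, 0.732, 0.0, -0.0]
contact_force: [-1.0, -0.1, 0.4]
opening: 0.004
```

```bash
python3 look.py 4
```

```text
{'clock': 6.8, 'q': [-0.1617, 0.8417, 0.017, 1.8427, -0.029, 0.4574, -0.0537], 'tool_pos': [0.5729, 0.0411, 0.0872], 'eef_rot': [0.6817, 0.7316, 0.0001, -0.0], 'contact_force': [-0.972, -0.0662, 0.4213], 'opening': 0.0043}
s,x,z [129.3584   0.9341  87.1739]
carton_left_edge [ 93.8  -0.4 112.2] 0.67
carton_right_edge [-154.5    0.5   88.4] 0.63
carton_left [78.4  3.7  3.2] 0.77
carton_right [-79.1  -1.6  11. ] 0.82
```

View pics/t4.png

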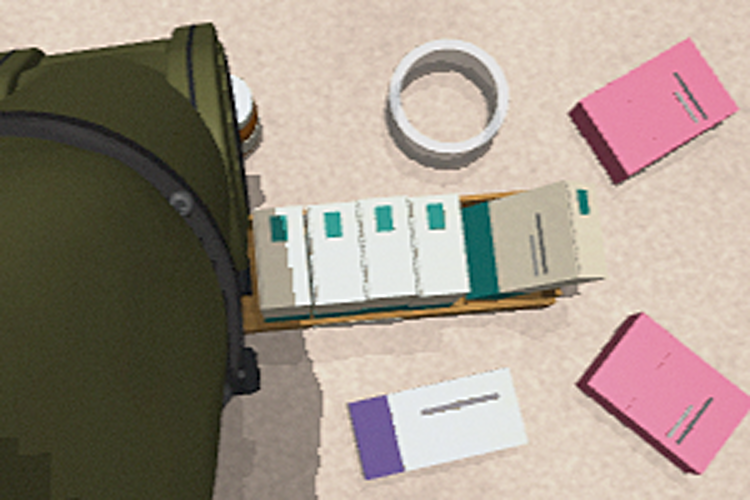

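The left carton now stands (crop (285,255)). I'll back off, rise, and cross to the other end.

Emit:
carry_out:
  commands:
    - [0.015,0,0,0,0,0]
    - [0.035,0,0,0,0,0]
    - [0.035,0,-0.04,0,0,0]
    - [0.035,0,-0.08,0,0,0]
    - [0.025,0,-0.11,0,0,0]
    - [-0.015,0,-0.11,0,0,0]
    - [-0.06,0,-0.11,0,0,0]
    - [-0.105,0,-0.11,0,0,0]
    - [-0.15,0,-0.11,0,0,0]
    - [-0.195,0,-0.11,0,0,0]
    - [-0.24,0,-0.11,0,0,0]
    - [-0.285,0,-0.11,0,0,0]

```text
clock: 8.25
tool_pos: [0.5935, -0.2433, 0.1971]
eef_rot: [0.681, 0.732, 0.0, -0.0]
contact_force: [0.5, -0.2, -0.3]
opening: 0.006
```

Emit:
carry_out:
  commands:
    - [-0.03,0,0,0,0,0]
    - [-0.045,0,0,0,0,0]
    - [-0.045,0,0,0,0,0]
    - [-0.045,0,0,0,0,0]

```text
clock: 8.65
tool_pos: [0.5968, -0.285, 0.1969]
eef_rot: [0.681, 0.732, 0.001, -0.001]
contact_force: [0.1, -0.3, -0.0]
opening: 0.007
```

```bash
python3 look.py 5; python3 -c "
from h import *
go(-.198,0,.07)"
```

```text
{'clock': 8.65, 'q': [0.3868, 0.7827, -0.0189, 1.4916, 0.0143, 0.8684, 0.4374], 'tool_pos': [0.5968, -0.285, 0.1969], 'eef_rot': [0.6808, 0.7325, 0.0009, -0.0009], 'contact_force': [0.1104, -0.2529, -0.0091], 'opening': 0.0068}
s,x,z [-197.6183    2.0276  196.92  ]
carton_left_edge [ 92.4   0.4 114.3] 0.73
carton_right_edge [-158.1    1.6   84.5] 0.56
carton_left [77.1 -1.2  4.4] 0.71
carton_right [-80.6  -3.   16.6] 0.73
goal [ 0.5948 -0.2855  0.07  ] d tool mm [  0.6  -1.8 127.3] turn [ 0.  -0.1  0.2]
```

View pics/t5.png

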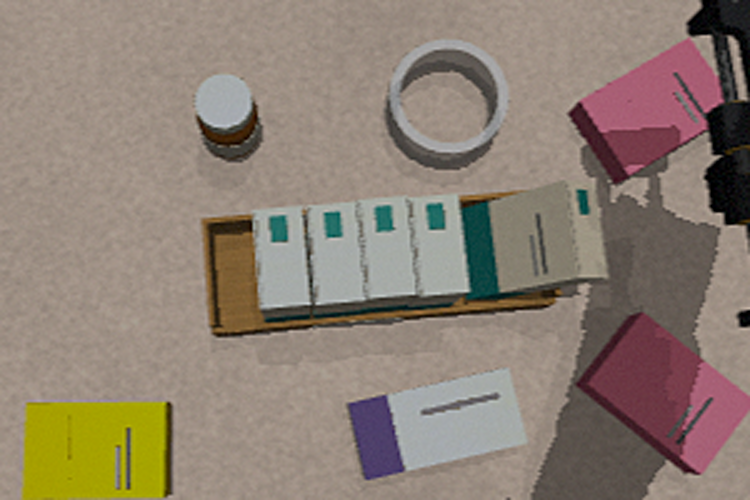

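The left carton stands upright in row with the others (crop (280,255)). The right one still leans at (545,235). Going down outside it.

Emit:
carry_out:
  commands:
    - [0,-0.002,0.03,0,0,0]
    - [0,-0.002,0.06,0,0,0]
    - [0,-0.002,0.09,0,0,0]
    - [0,-0.002,0.12,0,0,0]
    - [0,-0.002,0.127,0,0,0]
    - [0.005,-0.002,0.127,0,0,0]
    - [0.015,-0.002,0.127,0,0,0]
    - [0.02,-0.002,0.127,0,0,0]
    - [0.02,-0.002,0.127,0,0,0]

```text
clock: 9.8
tool_pos: [0.594, -0.2664, 0.0716]
eef_rot: [0.681, 0.732, 0.001, 0.001]
contact_force: [-0.7, -0.3, -0.0]
opening: 0.006
```

```bash
python3 look.py 6
```

```text
{'clock': 9.8, 'q': [0.3597, 0.9343, -0.0155, 1.6033, 0.0198, 0.6022, 0.4071], 'tool_pos': [0.594, -0.2664, 0.0716], 'eef_rot': [0.6809, 0.7324, 0.001, 0.0006], 'contact_force': [-0.6871, -0.2775, -0.0442], 'opening': 0.0055}
s,x,z [-178.8912    0.5119   71.6033]
carton_left_edge [ 92.9   0.6 113. ] 0.85
carton_left [78.5  1.2  3.7] 0.8
carton_right [-78.6   1.   16.2] 0.72
```

View pics/t6.png

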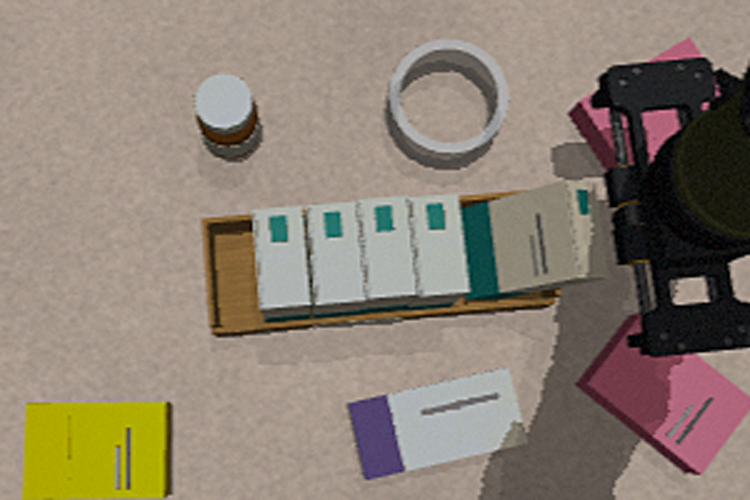

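Emit:
carry_out:
  commands:
    - [0.003,0,0,0,0,0]
    - [0.006,0,0,0,0,0]
    - [0.009,0,0,0,0,0]
    - [0.012,0,-0.001,0,0,0]
    - [0.015,0,-0.003,0,0,0]
    - [0.018,0,-0.005,0,0,0]
    - [0.021,0,-0.006,0,0,0]
    - [0.024,0,-0.008,0,0,0]
    - [0.027,0,-0.01,0,0,0]
    - [0.03,0,-0.011,0,0,0]
    - [0.033,0,-0.012,0,0,0]
    - [0.033,0,-0.012,0,0,0]

```text
clock: 11.25
tool_pos: [0.5906, -0.2345, 0.0822]
eef_rot: [0.681, 0.732, 0.0, -0.0]
contact_force: [0.2, -0.0, -0.8]
opening: 0.004
```

```bash
python3 look.py 7
```

```text
{'clock': 11.25, 'q': [0.3102, 0.9039, -0.0081, 1.65, 0.0105, 0.5879, 0.3679], 'tool_pos': [0.5906, -0.2345, 0.0822], 'eef_rot': [0.6814, 0.7319, 0.0002, -0.0002], 'contact_force': [0.1888, -0.0358, -0.7704], 'opening': 0.0037}
s,x,z [-146.8467   -0.6946   82.236 ]
carton_left_edge [ 94.4  -2.  112.5] 0.89
carton_left_edge [-138.2   -0.5   99.5] 0.73
carton_right_edge [-138.6    1.9  101.6] 0.7
carton_left [78.9  1.5  4.1] 0.83
carton_right [-75.6  -1.1  13. ] 0.91
```

View pics/t7.png

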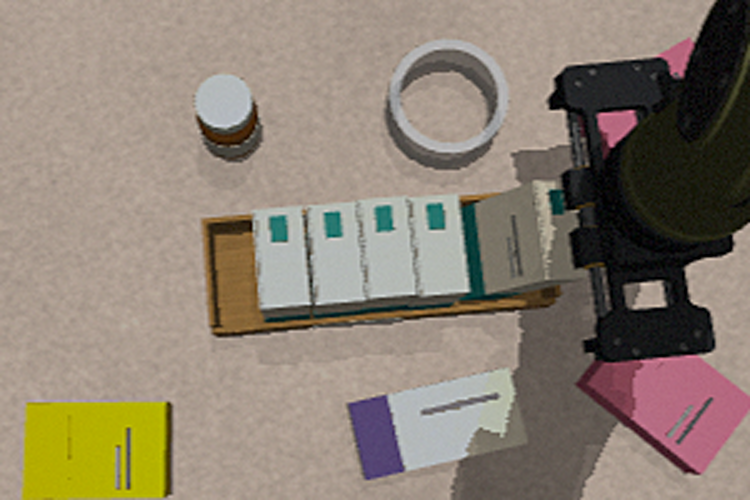

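The right carton is rising too, with its ridge at about (540,235). Now the slow last part.

Emit:
carry_out:
  commands:
    - [0.002,0,-0.001,0,0,0]
    - [0.004,0,-0.001,0,0,0]
    - [0.006,0,-0.002,0,0,0]
    - [0.008,0,-0.003,0,0,0]
    - [0.0095,0,-0.003,0,0,0]
    - [0.011,0,-0.004,0,0,0]
    - [0.0125,0,-0.004,0,0,0]
    - [0.014,0,-0.004,0,0,0]
    - [0.0155,0,-0.005,0,0,0]
    - [0.017,0,-0.005,0,0,0]
    - [0.017,0,-0.005,0,0,0]
    - [0.017,0,-0.005,0,0,0]

```text
clock: 12.7
tool_pos: [0.5893, -0.2184, 0.0872]
eef_rot: [0.682, 0.732, 0.0, 0.0]
contact_force: [-0.5, -0.3, -0.1]
opening: 0.006
```

```bash
python3 look.py 8
```

```text
{'clock': 12.7, 'q': [0.2837, 0.8897, -0.004, 1.6715, 0.0057, 0.5803, 0.3472], 'tool_pos': [0.5893, -0.2184, 0.0872], 'eef_rot': [0.6817, 0.7317, 0.0, 0.0], 'contact_force': [-0.4924, -0.255, -0.1367], 'opening': 0.0063}
s,x,z [-130.6123   -0.8387   87.1583]
carton_left_edge [ 91.1   1.1 111.1] 0.98
carton_right_edge [-95.2   0.6 110.2] 0.65
carton_left [77.5  2.6  4.8] 0.83
carton_right [ 2.9 -2.5  4.2] 0.73
carton_right [-73.2  -4.9   5.8] 0.61
```

View pics/t8.png

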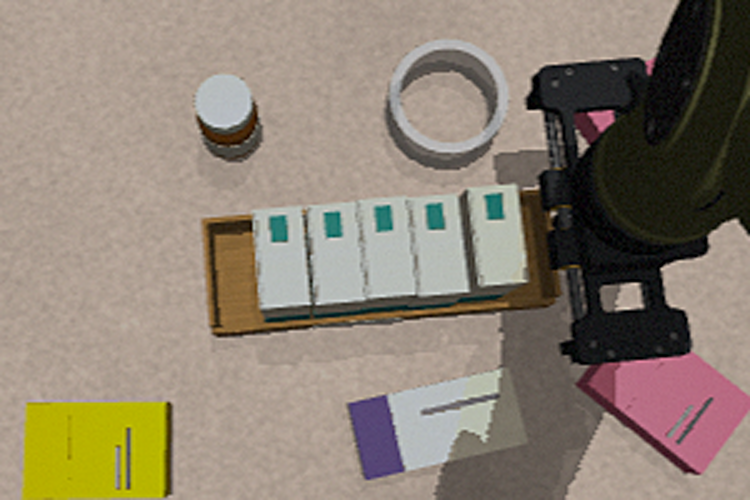

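Both stand. I'll retract outwards and up, then check.

Emit:
carry_out:
  commands:
    - [-0.015,0,0,0,0,0]
    - [-0.035,0,0,0,0,0]
    - [-0.045,0,0,0,0,0]
    - [-0.045,0,-0.04,0,0,0]
    - [-0.045,0,-0.08,0,0,0]
    - [-0.045,0,-0.12,0,0,0]
    - [-0.08,0,-0.12,0,0,0]
    - [-0.11,0,-0.12,0,0,0]
    - [-0.11,0,-0.12,0,0,0]
    - [-0.11,0,-0.12,0,0,0]

```text
clock: 13.95
tool_pos: [0.5963, -0.3292, 0.2068]
eef_rot: [0.683, 0.731, -0.0, -0.0]
contact_force: [0.6, 1.4, -0.4]
opening: 0.004
```

```bash
python3 look.py 9; python3 -c "
from h import *
d=r.snapshot('side');cv2.imwrite('pics/s9.png',cv2.resize(d['img'][60:260,150:410],None,fx=2.5,fy=2.5,interpolation=2))
for l in('pill_bottle_mid','tape_roll_mid','flat_carton_mid'): print(l,r.spot_point(d,l)[:1])"
```

```text
{'clock': 13.95, 'q': [0.445, 0.7992, -0.0162, 1.4141, 0.0144, 0.929, 0.4934], 'tool_pos': [0.5963, -0.3292, 0.2068], 'eef_rot': [0.6825, 0.7309, -0.0001, -0.0003], 'contact_force': [0.629, 1.3607, -0.4175], 'opening': 0.0037}
s,x,z [-241.7204   -1.5399  206.7911]
carton_left_edge [ 93.8   0.7 112.4] 0.72
carton_right_edge [-89.3  -0.5 110.2] 0.81
carton_left [77.   0.7  5.4] 0.64
carton_right [-75.2   1.5   8.7] 0.71
pill_bottle_mid [{'xyz': [0.6975, 0.0266, 0.0437], 'p': 0.81}]
tape_roll_mid []
flat_carton_mid [{'xyz': [0.4567, -0.1297, 0.0174], 'p': 0.59}]
```

View pics/t9.png

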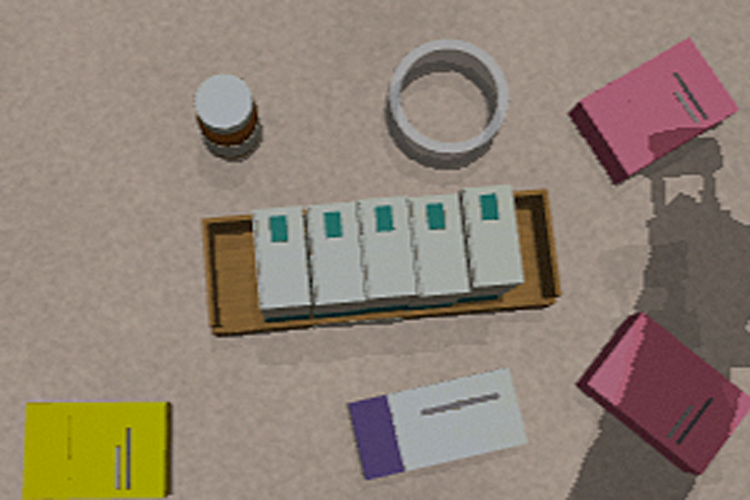

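View pics/s9.png

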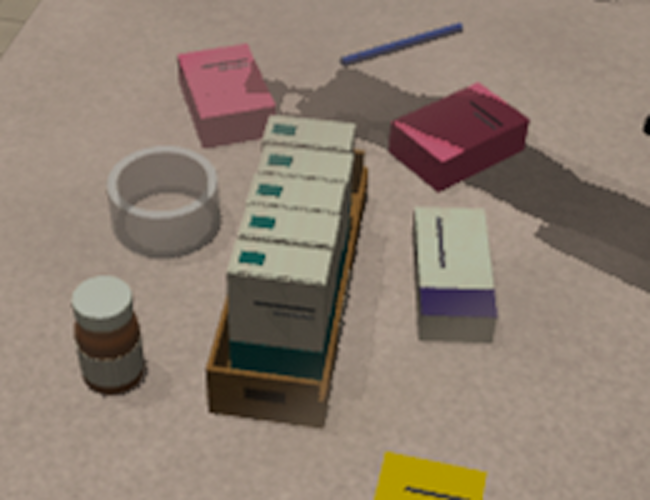

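Both views show five cartons upright in the tray. The arm is clear, and the bottle, tape and flat carton look unmoved.

```bash
python3 -c "
from h import *
print(r.finish_job())"
```

```text
the job is handed in; nothing more can be done
None
```

Both toppled cartons are standing again, and the job was handed in at about 14 s. I pushed each one up from outside with the shut fingertips, left first, then right, without gripping or lifting. I then backed the arm off and raised it clear.

**Cartons:** The last top and side pictures show all five cartons upright in the tray. The networks put the two pushed cartons' upper edges at about 110–112 mm high (109 mm expected when standing). Those edges are about 39–43 mm inside the end walls (36 mm expected), so the cartons may sit a few mm closer to the row.

**Things to leave alone:** The bottle and flat carton measured within a few mm of where they started. The network missed the tape roll in the last side picture, but it looks unmoved in both views. The pink and yellow look-alikes also look unmoved.

**Forces:** The force readings I saw stayed at or below about 1.5 N.

**Refused call:** My first move call was malformed (mm in place of m, and a finger count out of range). It was refused whole, so nothing moved.

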